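# Put the tumbler away in the damp chest and walk its sticky lid shut

### The job

Stand the unfired tumbler upright on the bare tile inside the open damp chest, then slide the chest's lid fully shut, up against the front wall at both ends. The lid is sticky and racks: walk it forward by its two knobs in turn, never letting one end get more than 3 cm ahead of the other. Leave the other pots and the tool jar standing where they are and keep the lid in its grooves.

Things in the scene. Friction and masses are not known exactly. Their poses are not given: they have to be found in the camera images.
- chest: Fixed wooden damp chest, 358 mm deep (x), 397 wide (y); origin on the table, x from its front wall (robot side) to its back, y to its left. In this frame: front wall x=-158 to -140 mm, inner sides y=+-180, plaster floor 12 high, outer back x=+200; wall tops and groove lips 124 high, lips reach in to y=+-146, the ledges under them to +-138. Fixed rear top from x=+40 back, 126 high.
- shelf_edge (a point): Middle of the front lower edge of the chest's slatted shelf, which stands over its rear (x=-10 mm in the chest's frame, underside 275 mm high, top 291, pots on it to 340; uprights at its ends from x=+70 back). At the start the knobs lie just under or before this edge and a vertical tool does not fit above them: lean it back 30 to 45 degrees, fingertips pointing down and away from the robot.
- lid_mid (a point): Middle of the panel's top (112 mm high) of the lid, 195 mm (x) by 300 by 8, 0.75 kg, its shoes in grooves in the chest's sides with 5 mm side play. Shut: x=-42 mm in the chest's frame; starts 85 to 110 mm further back. 7 to 13 N in all move it. Drawn by one knob it mostly pivots about its other end, which stays behind; beyond 0.13 rad off square (one knob 34 mm ahead) it wedges and is spoilt.
- knob_left (a point): Slim wooden knob, free to spin, at the lid's left (+y) end: round head 20 mm across, 134 to 160 mm above the table, on a 12 mm stem and a flat batten 36 mm wide (x), 124 high. The point is on its axis 147 mm high, 40 mm behind the lid's front edge, 128 mm left of its middle. Lid shut: x=-100 mm in the chest's frame. At least 20 mm free behind it, to the fixed top.
- knob_right (a point): The same knob at the lid's right (-y) end, 128 mm right of its middle. Lid shut: x=-100 mm in the chest's frame.
- tumbler_mid (a point): The tumbler to put away: straight cylinder of brown unfired clay without a handle, 62 mm across, 72 mm tall, 5 mm wall, open at the top, about 160 g; the point is on its axis half-way up (36 mm). It stands on the table to the left or right of the chest, among a mug, a bowl and a tool jar.
- bare_top (a point): Centre of the top face of the bare square terracotta tile, 86 mm by 8 mm thick, lying loose on the chest's floor (top face 20 mm above the table) by the front wall, left or right of the middle; the other such tile beside it carries the pinch pot. The lid's underside passes 84 mm above the tile's top.
- pinchpot: Small round clay pot, 72 mm across, 42 mm tall, standing on the other tile in the chest; origin at the centre of its underside. Leave it.
- mug: Clay mug with a handle (towards its +y), 72 mm across, 109 mm over the handle, 70 mm tall, on the table; origin at the centre of its underside. Leave it.
- bowl: Clay bowl, 104 mm across, 50 mm tall, on the table; origin at the centre of its underside. Leave it.
- tooljar: White jar 76 mm across, 95 mm tall, with wooden tools standing in it up to 200 mm; origin at the centre of its underside. Leave it.
There are look-alikes about, which are no part of the job. What is shaped like the part that bears bare_top but yellow is not meant.

How it is judged (in metres and radians):
On the way, in this order (a step that is already met when the one before it is completed fails the run):
1. the tumbler stands upright on the bare tile in the chest, let go (horizontal distance between tumbler_mid and bare_top below 0.03 m and z of tumbler_mid in the frame of bare_top below 0.041 m and angle between tumbler_mid's own z axis and vertical below 0.12 rad and contact force between the fingers and tumbler below 0.1 N), for 0.2 s.
2. the lid is shut at both ends (x of each of knob_left, knob_right in the frame of chest below -0.094 m), for 0.2 s.
At the end, for the whole second after the job is handed in: The tumbler stands upright (within 7 degrees) on the bare tile, within 30 mm of its centre, inside the chest; the lid lies flat in its grooves and is shut, both knobs within 6 mm of their shut position; the robot touches nothing (all of step 2 and horizontal distance between tumbler_mid and bare_top below 0.03 m and z of tumbler_mid in the frame of bare_top below 0.041 m and angle between tumbler_mid's own z axis and vertical below 0.12 rad and angle between lid_mid's own z axis and vertical below 0.05 rad and height (world z) of lid_mid below 0.117 m).
It fails at once if the pinch pot, the mug, the bowl or the tool jar is moved more than 30 mm or tipped (distance of any of pinchpot, mug, bowl, tooljar from where it was at the start of the episode above 0.03 m or angle between any of pinchpot, mug, bowl, tooljar's own z axis and vertical above 0.4 rad).
It fails at once if the lid is racked until it wedges (one knob over 34 mm ahead of the other), or leaves its grooves (angle between the x axis of lid_mid and the x axis of chest, either way round above 0.135 rad or angle between lid_mid's own z axis and vertical above 0.12 rad or height (world z) of lid_mid above 0.13 m).
It also fails if it takes over 72 s, if anything falls off the work surface, if the arm or the gripper's body presses on something with over 40 N, if the wrist force passes 120 N, or if a joint passes its speed limit or range.

### The arm

A 7-joint arm with a two-finger parallel gripper is mounted at the origin on the work surface. World frame = base frame: x ahead of the robot, y to its left, z up, the work surface at z = 0. Lengths are in m, angles in degrees, forces in N, time in s.
With the tool pointing down it reaches from about 0.425 to 0.875 m from the base axis. Payload 4.7 kg.
Tool frame: the origin (TCP) lies midway between the tips of the shut fingers; the grasp point (between the pads) lies 19 mm behind it (env.grip_depth is the distance from the TCP to the grasp point, in m); z points along the fingers, y is the line along which they close (so a half turn about z gives the same grasp; the last joint's range is limited). The gripper opens to 87 mm and grips with 3 to 60 N. Pads are 19 mm wide; open, the fingers measure 117 mm over their backs; the gripper's body (75 mm by 190 mm) begins 51 mm behind the grasp point.
Start: joints at [74.376, 18.392, -4.016, 83.108, 1.295, 78.541, -3.26], TCP at [0.184, -0.623, 0.223] pointing down, gripper open.
Joint ranges: [-163.93, 163.93], [-17.29, 119.83], [-79.2, 71.16], [3.27, 140.29], [-89.18, 269.18], [5.43, 117.66], [-154.24, 154.24]. Speed limits (degrees/s): [147.25, 147.25, 180, 180, 180, 180, 180].

### API

Orientations are given as [roll, pitch, yaw] about the fixed x, y, z axes, in that order (R = Rz(yaw) Ry(pitch) Rx(roll)).
In Python, from cell import get_obs, optics, env, nets gives the robot as it stands.
- The arm moves only by the shell command python3 -m creep 'ROWS' [FORCE]. ROWS is JSON, a list of rows, each an object of numbers: "wx", "wy", "wz": the turn, a rotation vector about the tool's x, y, z in degrees; "tx", "ty", "tz": the shift along the tool's x, y, z in mm; "gripper": the opening, from -1 (shut) to 1 (fully open). A call has 1 to 5 rows; each row is the pose to reach, as a shift and turn from the pose commanded when the call began, along the tool's axes at that moment; what a row does not reach only later rows make up. A row lasts 1/12 s, in which the tool goes at most 41.7 mm and 7.16 degrees, less where a joint would pass 70% of its speed; a pose out of reach is approached as far as the arm can. A call with a gripper value outside its range is refused whole. The fingers move at their own pace and stop on an object; FORCE is the grip in N (left out, the last holds). Time passes only in rows, so rows that repeat a pose let the fingers close. It gives the time, the measured TCP pose, the force, the opening and the grip force at its end, in the units of the state.
- get_obs(): the state, without advancing time (a new reading comes with each control period).
- optics.read_camera(name): name is "scene" or "side" or "wrist"; returns (picture, depth): 384x512x3 uint8, red, green, blue; 384x512 float32, m along the optical axis (not along the pixel's ray), 0 where there is no reading.
- optics.camera_info(name): a dict with "fovy" (degrees; the focal length in pixels is half the picture's height over the tangent of half this angle, whatever the lens; pixels are square), "cx", "cy" (the principal point, pixels), "R" (3x3) and "t" (3): a world point X has camera coordinates R X + t; the wrist camera has in their place "tool_from_camera" (4x4, takes a point from camera to tool coordinates, whose origin is the TCP and whose axes are the flange's). Camera axes: x right, y down, z forward; pixel columns grow to the right and rows downward; lengths in m; the calibration is good to about 2 mm. A picture is of the moment at which its call begins: read the wrist's pose just before it. camera_info takes no time and is no camera call.
- env.sign_off(): hands the job in; it is judged then, once.
Trained networks look in the newest picture that a camera, given by its name, has taken for a name from the list of things; names that differ only in an ending like _2 or _b are one class to them, and where a whole thing is asked for, a point or a joint stands for the part that bears it (a point fixed in the world has none). Each returns a list of dicts, best first, with "confidence" (0 to 1); they miss things now and then, are a little off and sometimes report something else, mostly with a low value. They report only what shows in the picture. A call takes as long as a camera call. They do not tell look-alikes from the thing itself.
- nets.look_for(query, camera): "point" ([x, y, z] in m, in world coordinates, good to about 4 mm: the middle of the surface that is visible of it).
- nets.place_of(query, camera): "point" ([x, y, z] in m, in world coordinates, good to about 4 mm: a listed point, or the origin of a listed thing).
The state is a dict: "time_s": time; "qpos": joint angles; "joint_velocities": joint speeds; "effort": joint torques, N m; "tool_pos": TCP position; "tool_rot": TCP orientation; "force": force on the tool from outside, world axes, zero at the start; "wrist_torque": the same for the moment, N m; "grip_width": finger opening in m; "grasp_force": force on a finger pad.
Only numpy, scipy, OpenCV 4.12 (cv2) and the standard library are available. Lean on these libraries where they do the work, as an engineer would, in place of code of your own. Each camera call takes 0.05 s, during which the arm holds its last target. There are 200 camera calls.

## Working session

There is one attempt and no reset: what is moved stays moved. The work goes in short steps, Python scripts to look and compute and a shell command to move; the robot and the scene stay as the last step left them, time stands still between calls to the robot, and variables do not carry over. Pictures are saved under pics/ and viewed, at most 10 in all, crops included, and the job is handed in when it is done.

```bash
mkdir -p pics; ls
python3 - <<'E'
from cell import get_obs, optics, env, nets
import cv2,numpy as np
o=get_obs();print(o['time_s'],o['tool_pos'],o['tool_rot'],env.grip_depth)
ims=[]
for c in ['scene','side']:
    p,d=optics.read_camera(c);cv2.imwrite(f'pics/{c}0.png',p[:,:,::-1])
    i=optics.camera_info(c);print(c,i['fovy'],-np.array(i['R']).T@np.array(i['t']))
    for q in ['chest','knob_left','knob_right','tumbler_mid','bare_top','pinchpot','mug','bowl','tooljar','shelf_edge','lid_mid']:
        print(q,[(np.round(r['point'],3).tolist(),round(r['confidence'],2)) for r in nets.place_of(q,c)][:4])
E
```

```text
pics
0.0 [ 0.1836706  -0.62291715  0.22145056] [-1.79889197e+02  6.02879766e-03  1.64353830e+01] 0.0187
scene 48.5412123792212 [0.37199903 0.33234414 1.22689106]
chest [([0.564, 0.018, 0.003], 0.83)]
knob_left [([0.569, 0.142, 0.149], 0.63)]
knob_right [([0.546, -0.112, 0.142], 0.62)]
tumbler_mid [([0.577, -0.362, 0.032], 0.8)]
bare_top [([0.465, -0.051, 0.021], 0.87)]
pinchpot [([0.475, 0.092, 0.022], 0.8)]
mug [([0.571, 0.362, -0.001], 0.73)]
bowl []
tooljar [([0.429, -0.371, 0.001], 0.74)]
shelf_edge [([0.556, 0.017, 0.275], 0.97), ([0.465, -0.049, 0.021], 0.7), ([0.434, 0.38, -0.002], 0.58)]
lid_mid [([0.614, 0.01, 0.112], 0.97)]
side 48.635488616024 [ 0.55011957 -0.35628146  1.26986577]
chest [([0.558, 0.011, 0.002], 0.86)]
knob_left [([0.567, 0.141, 0.144], 0.6)]
knob_right [([0.547, -0.112, 0.145], 0.84)]
tumbler_mid [([0.574, -0.37, 0.04], 0.59)]
bare_top [([0.465, -0.05, 0.02], 0.86), ([0.271, 0.272, 0.001], 0.57)]
pinchpot [([0.472, 0.093, 0.017], 0.6)]
mug [([0.571, 0.36, -0.005], 0.91)]
bowl [([0.438, 0.38, 0.002], 0.8)]
tooljar [([0.435, -0.372, -0.001], 0.7), ([0.576, -0.367, 0.038], 0.39)]
shelf_edge [([0.551, 0.017, 0.272], 0.68)]
lid_mid [([0.617, 0.005, 0.113], 0.89), ([0.44, 0.376, -0.002], 0.48)]
```

View pics/scene0.png

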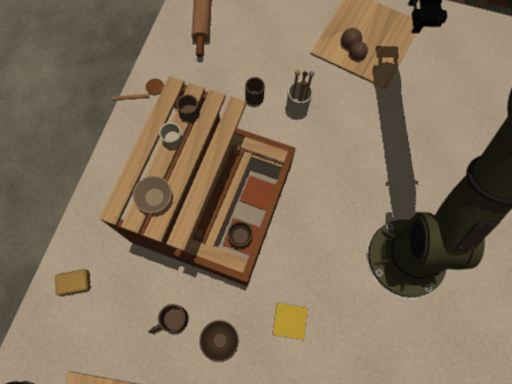

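View pics/side0.png

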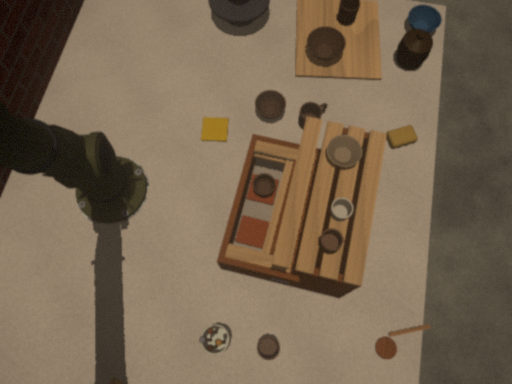

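Scene view: the brown, handleless cylinder on the table is at (255,90), or side (268,346). Look-alikes are the dark cup on the shelf (187,107), the handled mug (173,318) and the cup on the board at side (348,10). I choose (255,90). The bare tile is at (260,190); the yellow square at (290,322) is a decoy.

```bash
cat > h.py <<'E'
import numpy as np,cv2,sys
from scipy.spatial.transform import Rotation as Ro
from cell import get_obs, optics, env, nets
def pose():
    o=get_obs();return np.array(o['tool_pos']),Ro.from_euler('xyz',o['tool_rot'],degrees=True)
def go(p,rpy):
    P,R=pose();T=Ro.from_euler('xyz',rpy,degrees=True)
    t=R.inv().apply(np.array(p)-P)*1000;w=(R.inv()*T).as_rotvec(degrees=True)
    print('t',t.round(1),'w',w.round(1),'rows>=',round(max(np.linalg.norm(t)/41.7,np.linalg.norm(w)/7.16),1))
def cloud(cam):
    P,R=pose();p,d=optics.read_camera(cam);i=optics.camera_info(cam)
    f=192/np.tan(np.radians(i['fovy']/2));v,u=np.mgrid[:384,:512]
    X=np.stack([(u-i['cx'])/f*d,(v-i['cy'])/f*d,d],-1)
    if cam=='wrist':
        M=np.array(i['tool_from_camera']);W=R.apply((X@M[:3,:3].T+M[:3,3]).reshape(-1,3)).reshape(X.shape)+P
    else: W=(X-np.array(i['t']))@np.array(i['R'])
    W[d==0]=np.nan
    return p,W
E
python3 - <<'E'
from h import *
go([0.576,-0.366,0.25],[180,0,-4.5])
# chest yaw: front wall top edge, from depth z~0.124
for c in ['scene','side']:
    p,W=cloud(c)
    cv2.imwrite(f'pics/crop_{c}.png',cv2.resize(p[60:130,210:330] if c=='scene' else p[310:380,180:300],None,fx=4,fy=4,interpolation=2)[:,:,::-1])
    m=(abs(W[...,2]-.124)<.008)&(W[...,0]<.45)&(W[...,0]>.36)&(abs(W[...,1])<.2)
    q=W[m][:,:2];b=[]
    for y in np.arange(-.17,.21,.02):
        s=q[abs(q[:,1]-y)<.01]
        if len(s)>3:b.append((y,np.median(s[:,0])))
    b=np.array(b);k=np.polyfit(b[:,1-1],b[:,1],1);print(c,'front wall x at y=.0145',np.polyval(k,.0145),'yaw',-np.degrees(np.arctan(k[0])),(b[:,1]-np.polyval(k,b[:,0])).round(3))
    m=(W[...,2]>.05)&(W[...,2]<.085)&(np.hypot(W[...,0]-.576,W[...,1]+.366)<.06)
    print('tumbler',np.nanmin(W[m],0),np.nanmax(W[m],0),m.sum())
    m=(abs(W[...,2]-.02)<.006)&(abs(p[...,0].astype(int)-p[...,2])>60)&(np.hypot(W[...,0]-.465,W[...,1]+.05)<.08)
    print('tile',np.nanmin(W[m],0),np.nanmax(W[m],0),W[m].mean(0),m.sum())
E
```

```text
t [ 449.  -136.   -27.5] w [ 0.   0.  20.9] rows>= 11.3
scene front wall x at y=.0145 0.41711108878264946 yaw -0.9590650506454864 [ 0.01   0.01   0.01  -0.006 -0.006 -0.006 -0.006 -0.005 -0.004 -0.003
 -0.003 -0.002 -0.002 -0.002 -0.001 -0.    -0.001  0.006  0.011]
tumbler [ 0.54630071 -0.39154268  0.05003615] [ 0.60734139 -0.32936697  0.07806432] 209
tile [ 0.42536731 -0.09207153  0.01409929] [ 0.51004856 -0.00398732  0.02596241] [ 0.46741943 -0.04685973  0.02034162] 725
side front wall x at y=.0145 0.4148741871062767 yaw -1.1252610211071006 [ 0.012  0.01   0.009 -0.006 -0.006 -0.006 -0.006 -0.005 -0.004 -0.004
 -0.004 -0.003 -0.003 -0.002 -0.001 -0.002 -0.001  0.011  0.01 ]
tumbler [ 0.54430555 -0.39381206  0.05470063] [ 0.60430027 -0.33348754  0.07882493] 146
tile [ 0.42111082 -0.09305858  0.01403107] [ 0.50970942 -0.00598709  0.02591587] [ 0.46509247 -0.04994746  0.02104546] 718
```

View pics/crop_scene.png

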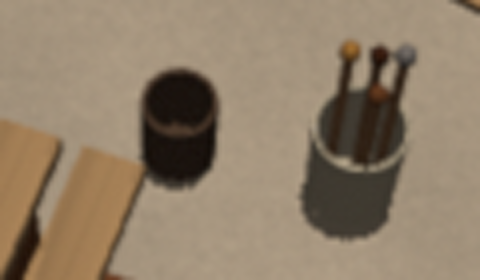

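Crop: the brown open cylinder, no handle, at (178,125) in the crop (scene 255,90). Its 62 mm width fits, so it is the tumbler. The tool jar is to its right.

```bash
python3 -m creep '[{"tz":-40},{"tz":-40,"tx":40,"wz":7},{"tz":-40,"tx":75,"wz":14},{"tz":-40,"tx":110,"wz":21},{"tz":-40,"tx":150,"wz":21}]'; python3 -c "
from h import *
go([0.576,-0.362,0.25],[180,0,-4])"
```

```text
t [ 450.1 -139.8  -27.5] w [ 0.   0.  20.4] rows>= 11.3validation failed for argument at $[0]...
```

```bash
python3 -m creep '[{"wx":0,"wy":0,"wz":0,"tx":0,"ty":0,"tz":-40,"gripper":1},{"wx":0,"wy":0,"wz":7,"tx":40,"ty":0,"tz":-40,"gripper":1},{"wx":0,"wy":0,"wz":14,"tx":75,"ty":0,"tz":-40,"gripper":1},{"wx":0,"wy":0,"wz":20,"tx":110,"ty":0,"tz":-40,"gripper":1},{"wx":0,"wy":0,"wz":20,"tx":150,"ty":0,"tz":-40,"gripper":1}]'; python3 -c "
from h import *
go([0.576,-0.362,0.25],[180,0,-4])"
```

```text
time_s: 1.72
tool_pos: [0.3278, -0.5813, 0.2631]
tool_rot: [179.9, 0.0, -4.0]
force: [-0.1, -1.3, -0.3]
grip_width: 0.087
grasp_force: 0.0
t [ 232.4 -235.9   12.7] w [0.1 0.  0. ] rows>= 7.9
```

```bash
python3 -m creep '[{"wx":0,"wy":0,"wz":0,"tx":30,"ty":-25,"tz":0,"gripper":1},{"wx":0,"wy":0,"wz":0,"tx":60,"ty":-50,"tz":0,"gripper":1},{"wx":0,"wy":0,"wz":0,"tx":90,"ty":-75,"tz":0,"gripper":1},{"wx":0,"wy":0,"wz":0,"tx":120,"ty":-100,"tz":0,"gripper":1},{"wx":0,"wy":0,"wz":0,"tx":150,"ty":-125,"tz":0,"gripper":1}]'
python3 -m creep '[{"wx":0,"wy":0,"wz":0,"tx":20,"ty":-27,"tz":5,"gripper":1},{"wx":0,"wy":0,"wz":0,"tx":40,"ty":-55,"tz":20,"gripper":1},{"wx":0,"wy":0,"wz":0,"tx":60,"ty":-82,"tz":40,"gripper":1},{"wx":0,"wy":0,"wz":0,"tx":82,"ty":-111,"tz":60,"gripper":1},{"wx":0,"wy":0,"wz":0,"tx":82,"ty":-111,"tz":60,"gripper":1}]'
python3 - <<'E'
from h import *
p,W=cloud('wrist');cv2.imwrite('pics/w1.png',p[:,:,::-1])
m=(W[...,2]>.055)&(W[...,2]<.085)&(np.hypot(W[...,0]-.576,W[...,1]+.362)<.06)
print(W[m].min(0),W[m].max(0),m.sum())
print([(np.round(r['point'],3),r['confidence']) for r in nets.place_of('tumbler_mid','wrist')])
m=(W[...,2]>.06)&(W[...,2]<.25);m&=np.hypot(W[...,0]-.576,W[...,1]+.362)>.06
print('others near',np.nanmin(W[m],0),np.nanmax(W[m],0))
go([.576,-.362,.04],[180,0,-4])
E
```

```text
time_s: 2.13
tool_pos: [0.4866, -0.4644, 0.2627]
tool_rot: [180.0, -0.0, -3.6]
force: [0.4, -1.3, 0.0]
grip_width: 0.0869
grasp_force: 0.0
time_s: 2.55
tool_pos: [0.5784, -0.3485, 0.1977]
tool_rot: [-179.4, 0.2, -2.8]
force: [0.2, 2.6, -1.3]
grip_width: 0.087
grasp_force: 0.0
[ 0.54710556 -0.39517693  0.0550084 ] [ 0.60827025 -0.33394986  0.0727538 ] 1544
[(array([ 0.576, -0.364,  0.033]), 0.94)]
others near [ 0.45303235 -0.40409274  0.06001518] [ 0.73766695 -0.15692632  0.2499846 ]
t [  1.6   5.4 161. ] w [-0.1  0.1  0.7] rows>= 3.9
```

```bash
python3 -m creep '[{"wx":0,"wy":0,"wz":0,"tx":0,"ty":0,"tz":30,"gripper":1},{"wx":0,"wy":0,"wz":0,"tx":0,"ty":0,"tz":50,"gripper":1},{"wx":0,"wy":0,"wz":0,"tx":0,"ty":0,"tz":50,"gripper":1},{"wx":0,"wy":0,"wz":0,"tx":0,"ty":0,"tz":50,"gripper":1}]'; python3 -c "
from h import *
go([0.5775,-0.3645,0.038],[180,0,-4])"
```

```text
time_s: 2.98
tool_pos: [0.5725, -0.3613, 0.1522]
tool_rot: [180.0, 0.1, -3.7]
force: [-1.0, 1.0, 0.4]
grip_width: 0.0867
grasp_force: 0.0
t [  5.4   2.8 114.2] w [0.  0.1 0.3] rows>= 2.7
```

```bash
python3 -m creep '[{"wx":0,"wy":0,"wz":0,"tx":5,"ty":3,"tz":25,"gripper":1},{"wx":0,"wy":0,"wz":0,"tx":5,"ty":3,"tz":55,"gripper":1},{"wx":0,"wy":0,"wz":0,"tx":5,"ty":3,"tz":85,"gripper":1},{"wx":0,"wy":0,"wz":0,"tx":5,"ty":3,"tz":105,"gripper":1},{"wx":0,"wy":0,"wz":0,"tx":5,"ty":3,"tz":114,"gripper":1}]'
python3 -m creep '[{"wx":0,"wy":0,"wz":0,"tx":0,"ty":0,"tz":0,"gripper":0.2},{"wx":0,"wy":0,"wz":0,"tx":0,"ty":0,"tz":0,"gripper":0.2},{"wx":0,"wy":0,"wz":0,"tx":0,"ty":0,"tz":0,"gripper":0.2},{"wx":0,"wy":0,"wz":0,"tx":0,"ty":0,"tz":0,"gripper":0.2},{"wx":0,"wy":0,"wz":0,"tx":0,"ty":0,"tz":0,"gripper":0.2}]' 12
python3 -c "
from h import *
go([0.455,-0.23,0.26],[180,0,-4])"
```

```text
time_s: 3.4
tool_pos: [0.5776, -0.364, 0.0373]
tool_rot: [-180.0, 0.1, -3.6]
force: [-0.6, 0.1, -0.6]
grip_width: 0.0872
grasp_force: 0.0
time_s: 3.82
tool_pos: [0.5798, -0.364, 0.0406]
tool_rot: [179.9, -0.2, -3.6]
force: [0.6, -1.1, 0.3]
grip_width: 0.0613
grasp_force: 0.6
t [-132.3 -125.6 -220. ] w [ 0.1 -0.2  0.4] rows>= 6.9
```

```bash
python3 -m creep '[{"wx":0,"wy":0,"wz":0,"tx":0,"ty":0,"tz":0,"gripper":-0.3},{"wx":0,"wy":0,"wz":0,"tx":0,"ty":0,"tz":0,"gripper":-0.3},{"wx":0,"wy":0,"wz":0,"tx":0,"ty":0,"tz":0,"gripper":-0.3},{"wx":0,"wy":0,"wz":0,"tx":0,"ty":0,"tz":-5,"gripper":-0.3},{"wx":0,"wy":0,"wz":0,"tx":0,"ty":0,"tz":-15,"gripper":-0.3}]' 14
```

```text
time_s: 4.23
tool_pos: [0.5774, -0.3624, 0.0523]
tool_rot: [-179.9, 0.2, -3.6]
force: [-0.0, 0.2, -2.0]
grip_width: 0.0609
grasp_force: 13.9
```

```bash
python3 -m creep '[{"wx":0,"wy":0,"wz":0,"tx":0,"ty":0,"tz":-35,"gripper":-0.3},{"wx":0,"wy":0,"wz":0,"tx":0,"ty":0,"tz":-75,"gripper":-0.3},{"wx":0,"wy":0,"wz":0,"tx":0,"ty":0,"tz":-115,"gripper":-0.3},{"wx":0,"wy":0,"wz":0,"tx":0,"ty":0,"tz":-155,"gripper":-0.3},{"wx":0,"wy":0,"wz":0,"tx":-10,"ty":-10,"tz":-195,"gripper":-0.3}]'
python3 -m creep '[{"wx":0,"wy":0,"wz":0,"tx":-25,"ty":-25,"tz":-5,"gripper":-0.3},{"wx":0,"wy":0,"wz":0,"tx":-50,"ty":-50,"tz":-5,"gripper":-0.3},{"wx":0,"wy":0,"wz":0,"tx":-75,"ty":-75,"tz":-5,"gripper":-0.3},{"wx":0,"wy":0,"wz":0,"tx":-105,"ty":-100,"tz":-5,"gripper":-0.3},{"wx":0,"wy":0,"wz":0,"tx":-125,"ty":-125,"tz":-5,"gripper":-0.3}]'
python3 -c "
from h import *
go([0.467,-0.048,0.24],[180,0,-4])"
```

```text
time_s: 4.65
tool_pos: [0.5696, -0.3541, 0.2497]
tool_rot: [179.9, -0.0, -3.7]
force: [-0.2, -0.4, -1.0]
grip_width: 0.0606
grasp_force: 13.9
time_s: 5.07
tool_pos: [0.4499, -0.219, 0.2529]
tool_rot: [180.0, 0.1, -3.6]
force: [0.2, -0.4, -0.5]
grip_width: 0.0612
grasp_force: 13.9
t [   6.3 -171.7   12.9] w [0.  0.1 0.4] rows>= 4.1
```

```bash
python3 -m creep '[{"wx":0,"wy":0,"wz":0,"tx":0,"ty":-35,"tz":0,"gripper":-0.3},{"wx":0,"wy":0,"wz":0,"tx":0,"ty":-75,"tz":0,"gripper":-0.3},{"wx":0,"wy":0,"wz":0,"tx":2,"ty":-115,"tz":0,"gripper":-0.3},{"wx":0,"wy":0,"wz":0,"tx":4,"ty":-150,"tz":0,"gripper":-0.3},{"wx":0,"wy":0,"wz":0,"tx":5,"ty":-170,"tz":0,"gripper":-0.3}]'
python3 -m creep '[{"wx":0,"wy":0,"wz":0,"tx":0,"ty":0,"tz":20,"gripper":-0.3},{"wx":0,"wy":0,"wz":0,"tx":0,"ty":0,"tz":40,"gripper":-0.3},{"wx":0,"wy":0,"wz":0,"tx":0,"ty":0,"tz":60,"gripper":-0.3},{"wx":0,"wy":0,"wz":0,"tx":0,"ty":0,"tz":60,"gripper":-0.3},{"wx":0,"wy":0,"wz":0,"tx":0,"ty":0,"tz":60,"gripper":-0.3}]'
python3 - <<'E'
from h import *
p,W=cloud('wrist');cv2.imwrite('pics/w2.png',p[:,:,::-1])
m=(abs(W[...,2]-.02)<.006)&(p[...,0].astype(int)-p[...,2]>40)
print(np.nanmin(W[m],0),np.nanmax(W[m],0),m.sum())
go([.466,-.049,.062],[180,0,-4])
E
```

```text
time_s: 5.48
tool_pos: [0.4679, -0.0456, 0.2536]
tool_rot: [-180.0, -0.0, -3.3]
force: [0.5, -0.0, -1.4]
grip_width: 0.061
grasp_force: 13.9
time_s: 5.9
tool_pos: [0.4672, -0.0507, 0.1925]
tool_rot: [-180.0, 0.1, -3.6]
force: [0.2, -0.4, -1.1]
grip_width: 0.0608
grasp_force: 13.9
[ 0.41633423 -0.13135001  0.01400052] [0.52207512 0.20066869 0.0259991 ] 7877
t [ -2.4  -1.7 131.6] w [ 0.  -0.   0.4] rows>= 3.2
```

View pics/w2.png

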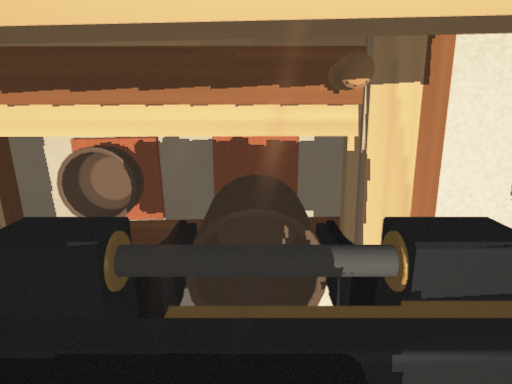

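Wrist view: the tumbler (260,240) hangs in line with the bare tile (214–298, 140–215). The pinch pot is at (100,185) and the right knob at (355,72). Lowering.

```bash
python3 -m creep '[{"wx":0,"wy":0,"wz":0,"tx":-2,"ty":-1,"tz":30,"gripper":-0.3},{"wx":0,"wy":0,"wz":0,"tx":-2,"ty":-1,"tz":60,"gripper":-0.3},{"wx":0,"wy":0,"wz":0,"tx":-2,"ty":-1,"tz":90,"gripper":-0.3},{"wx":0,"wy":0,"wz":0,"tx":-2,"ty":-1,"tz":115,"gripper":-0.3},{"wx":0,"wy":0,"wz":0,"tx":-2,"ty":-1,"tz":129,"gripper":-0.3}]'
python3 -m creep '[{"wx":0,"wy":0,"wz":0,"tx":0,"ty":0,"tz":2,"gripper":-0.3},{"wx":0,"wy":0,"wz":0,"tx":0,"ty":0,"tz":4,"gripper":-0.3},{"wx":0,"wy":0,"wz":0,"tx":0,"ty":0,"tz":4,"gripper":-0.3}]'
```

```text
time_s: 6.37
tool_pos: [0.4657, -0.05, 0.0627]
tool_rot: [-180.0, 0.1, -3.6]
force: [-1.2, 0.4, -1.2]
grip_width: 0.0608
grasp_force: 13.9
time_s: 6.62
tool_pos: [0.4676, -0.0501, 0.0613]
tool_rot: [180.0, -0.1, -3.6]
force: [0.1, -0.6, -1.1]
grip_width: 0.0608
grasp_force: 13.9
```

```bash
python3 -m creep '[{"wx":0,"wy":0,"wz":0,"tx":0,"ty":0,"tz":1,"gripper":-0.3},{"wx":0,"wy":0,"wz":0,"tx":0,"ty":0,"tz":2,"gripper":-0.3},{"wx":0,"wy":0,"wz":0,"tx":0,"ty":0,"tz":2,"gripper":-0.3}]'
```

```text
time_s: 6.87
tool_pos: [0.4682, -0.0501, 0.0604]
tool_rot: [179.9, -0.2, -3.6]
force: [-2.8, 0.4, 6.9]
grip_width: 0.0607
grasp_force: 13.9
```

Contact with the tile. Releasing, then rising and looking.

```bash
python3 -m creep '[{"wx":0,"wy":0,"wz":0,"tx":0,"ty":0,"tz":-1,"gripper":0.6},{"wx":0,"wy":0,"wz":0,"tx":0,"ty":0,"tz":-1,"gripper":0.9},{"wx":0,"wy":0,"wz":0,"tx":0,"ty":0,"tz":-1,"gripper":0.9},{"wx":0,"wy":0,"wz":0,"tx":0,"ty":0,"tz":-1,"gripper":0.9},{"wx":0,"wy":0,"wz":0,"tx":0,"ty":0,"tz":-1,"gripper":0.9}]'
python3 -m creep '[{"wx":0,"wy":0,"wz":0,"tx":0,"ty":0,"tz":-20,"gripper":0.9},{"wx":0,"wy":0,"wz":0,"tx":0,"ty":0,"tz":-60,"gripper":0.9},{"wx":0,"wy":0,"wz":0,"tx":0,"ty":0,"tz":-100,"gripper":0.9},{"wx":0,"wy":0,"wz":0,"tx":-10,"ty":0,"tz":-140,"gripper":0.9},{"wx":0,"wy":0,"wz":0,"tx":-25,"ty":-30,"tz":-170,"gripper":0.9}]'
python3 -m creep '[{"wx":0,"wy":0,"wz":0,"tx":-5,"ty":-30,"tz":-5,"gripper":0.9},{"wx":0,"wy":0,"wz":0,"tx":-10,"ty":-60,"tz":-10,"gripper":0.9},{"wx":0,"wy":0,"wz":0,"tx":-10,"ty":-60,"tz":-10,"gripper":0.9},{"wx":0,"wy":0,"wz":0,"tx":-10,"ty":-60,"tz":-10,"gripper":0.9}]'
python3 - <<'E'
from h import *
p,W=cloud('wrist');cv2.imwrite('pics/w3.png',p[:,:,::-1])
for c in ['wrist']:
  for q in ['tumbler_mid','bare_top','knob_left','knob_right','lid_mid','chest','shelf_edge','pinchpot']:
    print(q,[(np.round(r['point'],3).tolist(),round(r['confidence'],2)) for r in nets.place_of(q,c)][:2])
m=(W[...,2]>.083)&(W[...,2]<.098)&(np.hypot(W[...,0]-.466,W[...,1]+.05)<.05)
print('tum',W[m].min(0),W[m].max(0))
E
```

```text
time_s: 7.28
tool_pos: [0.4662, -0.0499, 0.0588]
tool_rot: [180.0, 0.0, -3.6]
force: [-0.6, -0.3, -0.3]
grip_width: 0.0808
grasp_force: 0.0
time_s: 7.7
tool_pos: [0.4452, -0.0253, 0.23]
tool_rot: [179.9, -0.2, -4.0]
force: [0.7, -0.8, -0.4]
grip_width: 0.0825
grasp_force: 0.0
time_s: 8.03
tool_pos: [0.4378, 0.0415, 0.2371]
tool_rot: [179.9, -0.1, -3.3]
force: [0.5, -1.2, -0.5]
grip_width: 0.0824
grasp_force: 0.0
tumbler_mid [([0.462, -0.049, 0.052], 0.93)]
bare_top []
knob_left [([0.567, 0.142, 0.147], 0.63)]
knob_right [([0.549, -0.111, 0.145], 0.98)]
lid_mid [([0.548, -0.115, 0.147], 0.4)]
chest []
shelf_edge []
pinchpot [([0.478, 0.09, 0.017], 0.81)]
tum [ 0.41889143 -0.07994785  0.08304762] [ 0.49613387 -0.01882407  0.09793895]
```

View pics/w3.png

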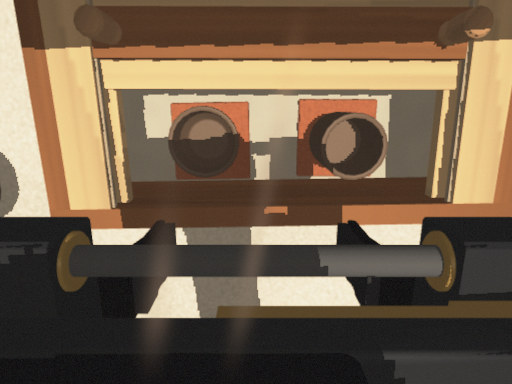

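Wrist view: the tumbler (350,145) stands upright on the bare tile, and the pinch pot (205,140) is undisturbed. The knobs are at (95,22) and (475,22). I'll lean the tool 40° and go to the left knob.

```bash
cat >> h.py <<'E'
def knob(g,back=0,lean=40,yaw=-4):
    T=[180,-lean,yaw];z=Ro.from_euler('xyz',T,degrees=True).apply([0,0,1])
    go(np.array(g)+z*(env.grip_depth-back/1000),T)
E
python3 -c "
from h import *
knob([.567,.142,.151],90); print(get_obs()['qpos'])"
```

```text
t [  76.6 -110.9   30.7] w [-0.1 40.   0.4] rows>= 5.6
[ 27.22683408  -7.7287097  -32.39676776 108.80986503  -4.24015029
  77.78852255 -97.6595546 ]
```

```bash
python3 -m creep '[{"wx":0,"wy":7,"wz":0,"tx":0,"ty":-20,"tz":-10,"gripper":0.4},{"wx":0,"wy":14,"wz":0,"tx":0,"ty":-40,"tz":-20,"gripper":0.4},{"wx":0,"wy":21,"wz":0,"tx":5,"ty":-60,"tz":-20,"gripper":0.4},{"wx":0,"wy":28,"wz":0,"tx":15,"ty":-80,"tz":-20,"gripper":0.4},{"wx":0,"wy":35,"wz":0,"tx":30,"ty":-111,"tz":-20,"gripper":0.4}]'
python3 -m creep '[{"wx":0,"wy":2,"wz":0,"tx":0,"ty":0,"tz":0,"gripper":0.4},{"wx":0,"wy":5,"wz":0,"tx":0,"ty":0,"tz":0,"gripper":0.4},{"wx":0,"wy":5,"wz":0,"tx":0,"ty":0,"tz":0,"gripper":0.4}]'
python3 - <<'E'
from h import *
print(np.round(get_obs()['qpos'],1))
p,W=cloud('wrist');cv2.imwrite('pics/w4.png',p[:,:,::-1])
print([(np.round(r['point'],3).tolist(),round(r['confidence'],2)) for r in nets.place_of('knob_left','wrist')][:2])
m=(W[...,2]>.140)&(W[...,2]<.165)&(np.hypot(W[...,0]-.567,W[...,1]-.142)<.03)
print('head',m.sum(),W[m].min(0),W[m].max(0))
knob([.567,.142,.151],60)
E
```

```text
time_s: 8.9
tool_pos: [0.4595, 0.1041, 0.2549]
tool_rot: [178.6, -17.7, -3.9]
force: [1.0, -0.6, -0.1]
grip_width: 0.0629
grasp_force: 0.0
time_s: 9.15
tool_pos: [0.472, 0.1138, 0.2454]
tool_rot: [178.1, -21.5, -3.1]
force: [-0.3, 0.6, -0.4]
grip_width: 0.0611
grasp_force: 0.0
[ -23.3  -17.2   -2.   119.4   12.9   60.3 -123.4]
[([0.568, 0.141, 0.152], 0.6)]
head 592 [0.55704247 0.13432755 0.1401458 ] [0.5773674  0.15387412 0.16116383]
t [ 38.6 -38.9  82.2] w [ 1.6 18.6  0.9] rows>= 2.6
```

View pics/w4.png

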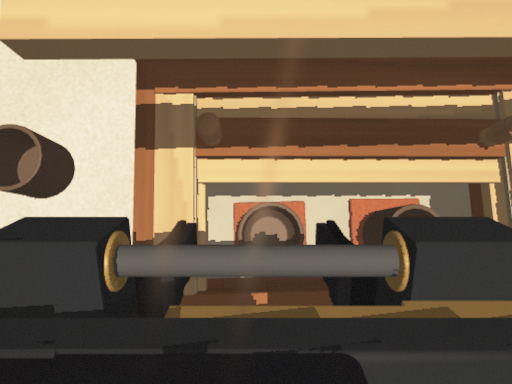

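Wrist view: the left knob is at (207,128), in front of the shelf edge (row 45). The second joint limit is capping the lean this close in, so I'm heading down and outward.

```bash
python3 -c "
from h import *
knob([.567,.143,.151],60,35)"
python3 -m creep '[{"wx":0,"wy":0,"wz":0,"tx":-15,"ty":-10,"tz":20,"gripper":0.4},{"wx":0,"wy":3,"wz":0,"tx":-5,"ty":-20,"tz":40,"gripper":0.4},{"wx":0,"wy":7,"wz":0,"tx":10,"ty":-30,"tz":60,"gripper":0.4},{"wx":0,"wy":13,"wz":0,"tx":25,"ty":-39,"tz":75,"gripper":0.4},{"wx":0,"wy":14,"wz":0,"tx":32,"ty":-39,"tz":80,"gripper":0.4}]'
python3 -c "
from h import *
knob([.567,.143,.151],60,35);knob([.567,.143,.151],0,35);print(np.round(get_obs()['qpos'],1))"
```

```text
t [ 42.  -39.8  81.2] w [ 1.6 13.6  0.8] rows>= 2.4
time_s: 9.67
tool_pos: [0.5337, 0.1424, 0.1797]
tool_rot: [177.6, -35.4, -2.8]
force: [-0.7, 0.1, -0.4]
grip_width: 0.0607
grasp_force: 0.0
t [10.7 -2.8  1.3] w [ 1.7 -0.5  0.9] rows>= 0.3
t [10.2 -4.6 61.2] w [ 1.7 -0.5  0.9] rows>= 1.5
[ -19.4  -11.9  -11.1  128.1   30.8   38.5 -144.6]
```

```bash
python3 -m creep '[{"wx":1,"wy":0,"wz":0,"tx":10,"ty":-4,"tz":0,"gripper":0.4},{"wx":2,"wy":0,"wz":0,"tx":10,"ty":-4,"tz":20,"gripper":0.4},{"wx":2,"wy":0,"wz":0,"tx":10,"ty":-4,"tz":40,"gripper":0.4},{"wx":2,"wy":0,"wz":0,"tx":10,"ty":-4,"tz":55,"gripper":0.4},{"wx":2,"wy":0,"wz":0,"tx":10,"ty":-4,"tz":61,"gripper":0.4}]'
python3 - <<'E'
from h import *
p,W=cloud('wrist');cv2.imwrite('pics/w5.png',p[:,:,::-1])
knob([.567,.143,.151],0,35);print(np.round(get_obs()['qpos'],1))
E
```

```text
time_s: 10.08
tool_pos: [0.5792, 0.1391, 0.1374]
tool_rot: [179.7, -35.3, -3.2]
force: [0.1, 0.1, 0.1]
grip_width: 0.0608
grasp_force: 0.0
t [-2.  -2.8  0.3] w [-0.2 -0.3  0.7] rows>= 0.1
[ -17.7   -4.    -8.5  126.9   33.9   30.1 -145.2]
```

View pics/w5.png

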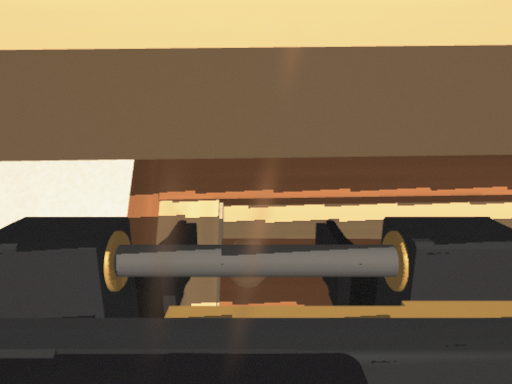

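Wrist view: the left knob (250,262) lies between the fingers. Gripping and pulling about 20 mm.

```bash
python3 -m creep '[{"wx":0,"wy":0,"wz":0,"tx":0,"ty":-2,"tz":0,"gripper":-0.7},{"wx":0,"wy":0,"wz":0,"tx":0,"ty":-2,"tz":0,"gripper":-0.7},{"wx":0,"wy":0,"wz":0,"tx":0,"ty":-2,"tz":0,"gripper":-0.7},{"wx":0,"wy":0,"wz":0,"tx":0,"ty":-2,"tz":0,"gripper":-0.7},{"wx":0,"wy":0,"wz":0,"tx":0,"ty":-2,"tz":0,"gripper":-0.7}]' 25
python3 -m creep '[{"wx":0,"wy":0,"wz":0,"tx":0,"ty":0,"tz":0,"gripper":-0.7},{"wx":0,"wy":0,"wz":0,"tx":-4,"ty":0,"tz":-3,"gripper":-0.7},{"wx":0,"wy":0,"wz":0,"tx":-8,"ty":0,"tz":-6,"gripper":-0.7},{"wx":0,"wy":0,"wz":0,"tx":-12,"ty":0,"tz":-8,"gripper":-0.7},{"wx":0,"wy":0,"wz":0,"tx":-16,"ty":0,"tz":-11,"gripper":-0.7}]'
python3 - <<'E'
from h import *
print(np.round(get_obs()['qpos'],1))
for c in ['scene','side','wrist']:
  p,W=cloud(c)
  for q in ['knob_left','knob_right']:
    print(c,q,[(np.round(r['point'],3).tolist(),round(r['confidence'],2)) for r in nets.place_of(q,c)][:2])
E
```

```text
time_s: 10.55
tool_pos: [0.5787, 0.1451, 0.14]
tool_rot: [179.8, -35.6, -2.9]
force: [0.0, 0.4, 0.3]
grip_width: 0.0357
grasp_force: 0.0
time_s: 10.97
tool_pos: [0.5596, 0.1459, 0.1398]
tool_rot: [179.9, -35.6, -2.9]
force: [4.7, -1.7, -0.1]
grip_width: 0.0195
grasp_force: 25.0
[ -18.7   -6.4   -9.4  128.8   34.1   30.7 -146.8]
scene knob_left [([0.555, 0.149, 0.15], 0.7), ([0.554, 0.015, 0.278], 0.53)]
scene knob_right [([0.546, -0.112, 0.144], 0.8)]
side knob_left [([0.556, 0.146, 0.143], 0.86)]
side knob_right [([0.545, -0.11, 0.146], 0.74)]
wrist knob_left [([0.559, 0.144, 0.15], 0.94)]
wrist knob_right []
```

```bash
python3 -m creep '[{"wx":0,"wy":0,"wz":0,"tx":-4,"ty":0,"tz":-2,"gripper":-0.7},{"wx":0,"wy":0,"wz":0,"tx":-8,"ty":0,"tz":-5,"gripper":-0.7},{"wx":0,"wy":0,"wz":0,"tx":-9,"ty":0,"tz":-6,"gripper":-0.7},{"wx":0,"wy":0,"wz":0,"tx":-9,"ty":0,"tz":-6,"gripper":-0.7},{"wx":0,"wy":0,"wz":0,"tx":-9,"ty":0,"tz":-6,"gripper":-0.7}]'
python3 - <<'E'
from h import *
for c in ['scene','side']:
  p,W=cloud(c)
  for q in ['knob_left','knob_right']:
    print(c,q,[(np.round(r['point'],3).tolist(),round(r['confidence'],2)) for r in nets.place_of(q,c)][:2])
E
```

```text
time_s: 11.83
tool_pos: [0.5493, 0.1458, 0.1397]
tool_rot: [179.8, -35.6, -2.9]
force: [1.5, -3.7, 6.0]
grip_width: 0.0193
grasp_force: 25.0
scene knob_left [([0.542, 0.144, 0.146], 0.71)]
scene knob_right []
side knob_left [([0.543, 0.144, 0.145], 0.68), ([0.555, 0.011, -0.002], 0.17)]
side knob_right [([0.542, -0.109, 0.148], 0.92)]
```

```bash
python3 -m creep '[{"wx":0,"wy":0,"wz":0,"tx":0,"ty":0,"tz":0,"gripper":0.4},{"wx":0,"wy":0,"wz":0,"tx":0,"ty":0,"tz":0,"gripper":0.4},{"wx":0,"wy":0,"wz":0,"tx":0,"ty":0,"tz":-3,"gripper":0.4},{"wx":0,"wy":0,"wz":0,"tx":0,"ty":0,"tz":-30,"gripper":0.4},{"wx":0,"wy":0,"wz":0,"tx":0,"ty":0,"tz":-60,"gripper":0.4}]'
python3 -m creep '[{"wx":0,"wy":0,"wz":0,"tx":0,"ty":40,"tz":-5,"gripper":0.4},{"wx":0,"wy":0,"wz":0,"tx":0,"ty":80,"tz":-5,"gripper":0.4},{"wx":0,"wy":0,"wz":0,"tx":0,"ty":120,"tz":-5,"gripper":0.4},{"wx":0,"wy":0,"wz":0,"tx":0,"ty":160,"tz":-5,"gripper":0.4},{"wx":0,"wy":0,"wz":0,"tx":0,"ty":200,"tz":-5,"gripper":0.4}]'
python3 - <<'E'
from h import *
print(np.round(get_obs()['qpos'],1))
p,W=cloud('wrist')
for q in ['knob_left','knob_right']:
    print(q,[(np.round(r['point'],3).tolist(),round(r['confidence'],2)) for r in nets.place_of(q,'wrist')][:2])
m=(W[...,2]>.140)&(W[...,2]<.165)&(np.hypot(W[...,0]-.544,W[...,1]+.11)<.03)
print('head',m.sum(),W[m].min(0),W[m].max(0))
knob([.544,-.11,.151],60,35)
E
```

```text
time_s: 12.55
tool_pos: [0.5113, 0.148, 0.1845]
tool_rot: [179.6, -35.1, -2.8]
force: [0.6, -0.3, 0.5]
grip_width: 0.0452
grasp_force: 0.0
time_s: 12.97
tool_pos: [0.5339, -0.0148, 0.1719]
tool_rot: [179.7, -34.9, -2.8]
force: [0.6, 0.4, -0.4]
grip_width: 0.0605
grasp_force: 0.0
[ 10.  -17.2 -12.2 132.6  -0.2  29.5 -95.5]
knob_left []
knob_right [([0.543, -0.11, 0.148], 0.85)]
head 503 [ 0.54695236 -0.11977259  0.14044994] [ 0.55815688 -0.09979884  0.16088252]
t [  0.8  91.8 -14.8] w [-0.2  0.2  0.6] rows>= 2.2
```

```bash
python3 -m creep '[{"wx":0,"wy":-1,"wz":0,"tx":0,"ty":35,"tz":-5,"gripper":0.4},{"wx":0,"wy":-3,"wz":0,"tx":0,"ty":70,"tz":-8,"gripper":0.4},{"wx":0,"wy":-5,"wz":0,"tx":0,"ty":92,"tz":-8,"gripper":0.4},{"wx":0,"wy":-5,"wz":0,"tx":0,"ty":92,"tz":-8,"gripper":0.4},{"wx":0,"wy":-5,"wz":0,"tx":0,"ty":92,"tz":-8,"gripper":0.4}]'
python3 - <<'E'
from h import *
print(np.round(get_obs()['qpos'],1))
p,W=cloud('wrist')
print([(np.round(r['point'],3).tolist(),round(r['confidence'],2)) for r in nets.place_of('knob_right','wrist')][:2])
m=(W[...,2]>.140)&(W[...,2]<.165)&(np.hypot(W[...,0]-.544,W[...,1]+.11)<.03)
print('head',m.sum(),W[m].min(0),W[m].max(0))
knob([.545,-.11,.151],30,30)
knob([.545,-.11,.151],0,30)
E
```

```text
time_s: 13.53
tool_pos: [0.5255, -0.1052, 0.18]
tool_rot: [179.8, -29.9, -3.0]
force: [-0.8, 0.7, 0.2]
grip_width: 0.0607
grasp_force: 0.0
[ 10.9 -14.6   0.3 127.8  -6.3  37.2 -77.9]
[([0.546, -0.111, 0.146], 0.84)]
head 960 [ 0.53762416 -0.11969798  0.14009825] [ 0.5578472  -0.09977283  0.16105115]
t [ 3.6  5.1 23.4] w [-0.4  0.2  1.1] rows>= 0.6
t [ 3.7  5.3 53.4] w [-0.4  0.2  1.1] rows>= 1.3
```

```bash
python3 -m creep '[{"wx":0,"wy":0,"wz":1,"tx":6,"ty":5,"tz":15,"gripper":0.4},{"wx":0,"wy":0,"wz":1,"tx":6,"ty":5,"tz":35,"gripper":0.4},{"wx":0,"wy":0,"wz":1,"tx":6,"ty":5,"tz":48,"gripper":0.4},{"wx":0,"wy":0,"wz":1,"tx":6,"ty":5,"tz":54,"gripper":0.4},{"wx":0,"wy":0,"wz":1,"tx":6,"ty":5,"tz":54,"gripper":0.4}]'
python3 -m creep '[{"wx":0,"wy":0,"wz":0,"tx":0,"ty":0,"tz":0,"gripper":-0.7},{"wx":0,"wy":0,"wz":0,"tx":0,"ty":0,"tz":0,"gripper":-0.7},{"wx":0,"wy":0,"wz":0,"tx":0,"ty":0,"tz":0,"gripper":-0.7},{"wx":0,"wy":0,"wz":0,"tx":0,"ty":0,"tz":0,"gripper":-0.7},{"wx":0,"wy":0,"wz":0,"tx":0,"ty":0,"tz":0,"gripper":-0.7}]' 25
python3 -m creep '[{"wx":0,"wy":0,"wz":0,"tx":0,"ty":0,"tz":0,"gripper":-0.7},{"wx":0,"wy":0,"wz":0,"tx":0,"ty":0,"tz":0,"gripper":-0.7},{"wx":0,"wy":0,"wz":0,"tx":0,"ty":0,"tz":0,"gripper":-0.7}]'
python3 -c "
from h import *
knob([.5475,-.11,.151],0,30);print(np.round(get_obs()['qpos'],1))"
```

```text
time_s: 14.05
tool_pos: [0.5561, -0.1108, 0.1341]
tool_rot: [-179.6, -29.7, -3.9]
force: [-0.0, 0.8, -0.1]
grip_width: 0.0608
grasp_force: 0.0
time_s: 14.47
tool_pos: [0.5571, -0.1131, 0.1369]
tool_rot: [-179.7, -30.0, -4.1]
force: [-0.6, -0.1, -0.6]
grip_width: 0.0353
grasp_force: 0.0
time_s: 14.72
tool_pos: [0.5572, -0.1119, 0.1365]
tool_rot: [-179.6, -29.9, -4.1]
force: [-0.6, 4.4, 2.1]
grip_width: 0.0193
grasp_force: 25.0
t [-1.3 -1.2  1.3] w [-0.3  0.1 -0. ] rows>= 0.1
[ 10.4  -7.1   0.7 127.2  -7.6  30.4 -77.2]
```

```bash
python3 -m creep '[{"wx":0,"wy":0,"wz":0,"tx":-4,"ty":0,"tz":-2.5,"gripper":-0.7},{"wx":0,"wy":0,"wz":0,"tx":-9,"ty":0,"tz":-5,"gripper":-0.7},{"wx":0,"wy":0,"wz":0,"tx":-13,"ty":0,"tz":-7.5,"gripper":-0.7},{"wx":0,"wy":0,"wz":0,"tx":-17,"ty":0,"tz":-10,"gripper":-0.7},{"wx":0,"wy":0,"wz":0,"tx":-22,"ty":0,"tz":-12.5,"gripper":-0.7}]'
python3 - <<'E'
from h import *
print(np.round(get_obs()['qpos'],1))
for c in ['scene','side','wrist']:
  p,W=cloud(c)
  for q in ['knob_left','knob_right']:
    print(c,q,[(np.round(r['point'],3).tolist(),round(r['confidence'],2)) for r in nets.place_of(q,c)][:2])
E
```

```text
time_s: 15.13
tool_pos: [0.5316, -0.1116, 0.1366]
tool_rot: [-179.7, -30.0, -4.1]
force: [3.5, 0.2, 0.3]
grip_width: 0.0194
grasp_force: 25.0
[ 10.7 -10.5   1.1 130.1  -7.7  30.9 -76.6]
scene knob_left []
scene knob_right [([0.519, -0.113, 0.145], 0.72), ([0.434, 0.378, -0.001], 0.19)]
side knob_left [([0.543, 0.142, 0.147], 0.78), ([0.436, -0.374, -0.003], 0.69)]
side knob_right [([0.517, -0.108, 0.143], 0.81)]
wrist knob_left []
wrist knob_right []
```

```bash
python3 -m creep '[{"wx":0,"wy":0,"wz":0,"tx":-4,"ty":0,"tz":-2.5,"gripper":-0.7},{"wx":0,"wy":0,"wz":0,"tx":-8,"ty":0,"tz":-5,"gripper":-0.7},{"wx":0,"wy":0,"wz":0,"tx":-12,"ty":0,"tz":-7,"gripper":-0.7},{"wx":0,"wy":0,"wz":0,"tx":-15,"ty":0,"tz":-9,"gripper":-0.7},{"wx":0,"wy":0,"wz":0,"tx":-15,"ty":0,"tz":-9,"gripper":-0.7}]'
python3 -m creep '[{"wx":0,"wy":0,"wz":0,"tx":0,"ty":0,"tz":0,"gripper":0.4},{"wx":0,"wy":0,"wz":0,"tx":0,"ty":0,"tz":0,"gripper":0.4},{"wx":0,"wy":0,"wz":0,"tx":0,"ty":0,"tz":-3,"gripper":0.4},{"wx":0,"wy":0,"wz":0,"tx":0,"ty":0,"tz":-25,"gripper":0.4},{"wx":0,"wy":-5,"wz":0,"tx":5,"ty":0,"tz":-50,"gripper":0.4}]'
python3 - <<'E'
from h import *
print(np.round(get_obs()['qpos'],1))
def head(g):
    m=(W[...,2]>.140)&(W[...,2]<.165)&(np.hypot(W[...,0]-g[0],W[...,1]-g[1])<.03)
    return m.sum(),W[m].min(0).round(4),W[m].max(0).round(4)
for c in ['scene','side','wrist']:
  p,W=cloud(c)
  for q in ['knob_left','knob_right']:
    r=[r for r in nets.place_of(q,c) if r['confidence']>.5]
    if r: print(c,q,np.round(r[0]['point'],3),head(r[0]['point']))
knob([.543,.144,.151],60,35)
E
```

```text
time_s: 16.0
tool_pos: [0.5136, -0.11, 0.1365]
tool_rot: [-179.7, -29.9, -4.1]
force: [-1.2, 1.0, 4.3]
grip_width: 0.0195
grasp_force: 25.0
time_s: 16.42
tool_pos: [0.4848, -0.1077, 0.1741]
tool_rot: [-179.6, -23.9, -4.2]
force: [1.0, 0.7, -1.1]
grip_width: 0.0449
grasp_force: 0.0
[ 12.6 -15.9  -0.3 127.4  -5.4  44.9 -78.8]
scene knob_left [0.537 0.145 0.148] (np.int64(57), array([0.5279, 0.1373, 0.1426]), array([0.5478, 0.1571, 0.1648]))
side knob_left [0.539 0.144 0.146] (np.int64(49), array([0.5257, 0.1356, 0.1405]), array([0.5445, 0.1547, 0.164 ]))
side knob_right [ 0.501 -0.108  0.145] (np.int64(50), array([ 0.4925, -0.1175,  0.1405]), array([ 0.5101, -0.0993,  0.1649]))
wrist knob_right [ 0.504 -0.109  0.147] (np.int64(886), array([ 0.4944, -0.119 ,  0.1405]), array([ 0.514 , -0.0995,  0.1612]))
t [   9.3 -255.6    1.4] w [-0.3 10.2 -0.1] rows>= 6.1
```

```bash
python3 -m creep '[{"wx":0,"wy":0,"wz":0,"tx":0,"ty":-40,"tz":-8,"gripper":0.4},{"wx":0,"wy":0,"wz":0,"tx":0,"ty":-80,"tz":-8,"gripper":0.4},{"wx":0,"wy":0,"wz":0,"tx":3,"ty":-120,"tz":-8,"gripper":0.4},{"wx":0,"wy":0,"wz":0,"tx":6,"ty":-160,"tz":-8,"gripper":0.4},{"wx":0,"wy":0,"wz":0,"tx":10,"ty":-200,"tz":-8,"gripper":0.4}]'
python3 -m creep '[{"wx":0,"wy":0,"wz":0,"tx":5,"ty":-30,"tz":0,"gripper":0.4},{"wx":0,"wy":0,"wz":0,"tx":5,"ty":-55,"tz":0,"gripper":0.4},{"wx":0,"wy":0,"wz":0,"tx":5,"ty":-55,"tz":0,"gripper":0.4},{"wx":0,"wy":0,"wz":0,"tx":5,"ty":-55,"tz":0,"gripper":0.4}]'
cat >> h.py <<'E'
def look(q,near,cam='wrist',lean=25,x0=None):
    p,W=cloud(cam)
    m=(W[...,2]>.140)&(W[...,2]<.165)&(np.hypot(W[...,0]-near[0],W[...,1]-near[1])<.025)
    if m.sum()>10:
        a,b=W[m].min(0),W[m].max(0);print(cam,'head',m.sum(),a.round(4),b.round(4),'mid',((a+b)/2).round(4))
    print(cam,q,[(np.round(r['point'],3).tolist(),round(r['confidence'],2)) for r in nets.place_of(q,cam)][:1])
E
python3 - <<'E'
from h import *
print(np.round(get_obs()['qpos'],1))
look('knob_left',(.537,.146))
knob([.537,.146,.151],0,25)
E
```

```text
time_s: 17.28
tool_pos: [0.5123, 0.0919, 0.1941]
tool_rot: [-179.7, -24.9, -4.1]
force: [0.2, -1.0, 0.5]
grip_width: 0.0607
grasp_force: 0.0
time_s: 17.62
tool_pos: [0.5208, 0.1461, 0.1962]
tool_rot: [-179.7, -24.8, -3.9]
force: [0.1, -1.0, -0.6]
grip_width: 0.0609
grasp_force: 0.0
[   7.   -10.6  -30.1  119.8    7.7   47.4 -121.6]
wrist head 775 [0.5281 0.1348 0.1407] [0.5479 0.1541 0.1608] mid [0.538  0.1445 0.1507]
wrist knob_left [([0.54, 0.145, 0.153], 0.73)]
t [-4.4 -3.5 66.3] w [-0.2  0.2 -0.1] rows>= 1.6
```

```bash
python3 -m creep '[{"wx":0,"wy":0,"wz":0,"tx":-3,"ty":-2,"tz":20,"gripper":0.4},{"wx":0,"wy":0,"wz":0,"tx":-3,"ty":-2,"tz":45,"gripper":0.4},{"wx":0,"wy":0,"wz":0,"tx":-3,"ty":-2,"tz":60,"gripper":0.4},{"wx":0,"wy":0,"wz":0,"tx":-3,"ty":-2,"tz":66,"gripper":0.4},{"wx":0,"wy":0,"wz":0,"tx":-3,"ty":-2,"tz":66,"gripper":0.4}]'
python3 -m creep '[{"wx":0,"wy":0,"wz":0,"tx":0,"ty":0,"tz":0,"gripper":-0.7},{"wx":0,"wy":0,"wz":0,"tx":0,"ty":0,"tz":0,"gripper":-0.7},{"wx":0,"wy":0,"wz":0,"tx":0,"ty":0,"tz":0,"gripper":-0.7},{"wx":0,"wy":0,"wz":0,"tx":0,"ty":0,"tz":0,"gripper":-0.7},{"wx":0,"wy":0,"wz":0,"tx":0,"ty":0,"tz":0,"gripper":-0.7}]' 25
python3 -m creep '[{"wx":0,"wy":0,"wz":0,"tx":0,"ty":0,"tz":0,"gripper":-0.7},{"wx":0,"wy":0,"wz":0,"tx":0,"ty":0,"tz":0,"gripper":-0.7},{"wx":0,"wy":0,"wz":0,"tx":0,"ty":0,"tz":0,"gripper":-0.7}]'
python3 -c "
from h import *
knob([.538,.1445,.151],0,25);print(np.round(get_obs()['qpos'],1))"
```

```text
time_s: 18.13
tool_pos: [0.5457, 0.1432, 0.1338]
tool_rot: [-179.8, -24.7, -4.2]
force: [-0.6, 0.3, -0.2]
grip_width: 0.0609
grasp_force: 0.0
time_s: 18.55
tool_pos: [0.5467, 0.1455, 0.1368]
tool_rot: [-179.7, -25.0, -4.1]
force: [0.2, 0.3, 0.4]
grip_width: 0.0352
grasp_force: 0.0
time_s: 18.8
tool_pos: [0.5465, 0.1442, 0.1361]
tool_rot: [-179.8, -24.9, -4.1]
force: [-1.3, -3.0, 3.6]
grip_width: 0.0194
grasp_force: 25.0
t [-1.4  0.3  1.6] w [-0.2  0.1 -0.1] rows>= 0.1
[   8.1   -3.1  -32.   121.3   15.2   40.  -128.1]
```

```bash
python3 -m creep '[{"wx":0,"wy":0,"wz":0,"tx":-4,"ty":0,"tz":-2,"gripper":-0.7},{"wx":0,"wy":0,"wz":0,"tx":-8,"ty":0,"tz":-4,"gripper":-0.7},{"wx":0,"wy":0,"wz":0,"tx":-13,"ty":0,"tz":-6,"gripper":-0.7},{"wx":0,"wy":0,"wz":0,"tx":-17,"ty":0,"tz":-8,"gripper":-0.7},{"wx":0,"wy":0,"wz":0,"tx":-21,"ty":0,"tz":-10,"gripper":-0.7}]'
python3 -m creep '[{"wx":0,"wy":0,"wz":0,"tx":-4,"ty":0,"tz":-2,"gripper":-0.7},{"wx":0,"wy":0,"wz":0,"tx":-8,"ty":0,"tz":-4,"gripper":-0.7},{"wx":0,"wy":0,"wz":0,"tx":-13,"ty":0,"tz":-6,"gripper":-0.7},{"wx":0,"wy":0,"wz":0,"tx":-13,"ty":0,"tz":-6,"gripper":-0.7},{"wx":0,"wy":0,"wz":0,"tx":-13,"ty":0,"tz":-6,"gripper":-0.7}]'
python3 - <<'E'
from h import *
print(np.round(get_obs()['qpos'],1))
for c in ['scene','side']:
  look('knob_right',(.502,-.109),c);look('knob_left',(.501,.147),c)
E
```

```text
time_s: 19.22
tool_pos: [0.5228, 0.1473, 0.1362]
tool_rot: [-179.7, -24.9, -4.0]
force: [2.4, -0.8, -0.9]
grip_width: 0.0191
grasp_force: 25.0
time_s: 19.63
tool_pos: [0.5082, 0.1476, 0.1361]
tool_rot: [-179.8, -24.9, -4.1]
force: [-3.8, -2.4, 5.4]
grip_width: 0.0194
grasp_force: 25.0
[   7.1   -8.2  -32.4  125.3   11.6   40.4 -127.3]
scene head 52 [ 0.4881 -0.1141  0.1415] [ 0.507  -0.0942  0.1642] mid [ 0.4975 -0.1042  0.1528]
scene knob_right [([0.492, -0.111, 0.146], 0.89)]
scene head 13 [0.5014 0.1329 0.1432] [0.5166 0.1539 0.1648] mid [0.509  0.1434 0.154 ]
scene knob_left [([0.499, 0.15, 0.148], 0.95)]
side head 52 [ 0.4872 -0.1164  0.1405] [ 0.5042 -0.0984  0.1647] mid [ 0.4957 -0.1074  0.1526]
side knob_right [([0.493, -0.11, 0.148], 0.96)]
side head 52 [0.494  0.129  0.1401] [0.5174 0.1665 0.1649] mid [0.5057 0.1477 0.1525]
side knob_left [([0.5, 0.149, 0.145], 0.79)]
```

```bash
python3 -m creep '[{"wx":0,"wy":0,"wz":0,"tx":-4,"ty":0,"tz":-2,"gripper":-0.7},{"wx":0,"wy":0,"wz":0,"tx":-8,"ty":0,"tz":-4,"gripper":-0.7},{"wx":0,"wy":0,"wz":0,"tx":-10,"ty":0,"tz":-5,"gripper":-0.7},{"wx":0,"wy":0,"wz":0,"tx":-10,"ty":0,"tz":-5,"gripper":-0.7}]'
python3 -m creep '[{"wx":0,"wy":0,"wz":0,"tx":0,"ty":0,"tz":0,"gripper":0.4},{"wx":0,"wy":0,"wz":0,"tx":0,"ty":0,"tz":0,"gripper":0.4},{"wx":0,"wy":0,"wz":0,"tx":0,"ty":0,"tz":-3,"gripper":0.4},{"wx":0,"wy":-5,"wz":0,"tx":4,"ty":0,"tz":-28,"gripper":0.4},{"wx":0,"wy":-10,"wz":0,"tx":10,"ty":0,"tz":-60,"gripper":0.4}]'
python3 -m creep '[{"wx":0,"wy":0,"wz":0,"tx":0,"ty":40,"tz":0,"gripper":0.4},{"wx":0,"wy":0,"wz":0,"tx":0,"ty":80,"tz":0,"gripper":0.4},{"wx":0,"wy":0,"wz":0,"tx":-3,"ty":120,"tz":0,"gripper":0.4},{"wx":0,"wy":0,"wz":0,"tx":-6,"ty":160,"tz":0,"gripper":0.4},{"wx":0,"wy":0,"wz":0,"tx":-10,"ty":200,"tz":0,"gripper":0.4}]'
python3 -m creep '[{"wx":0,"wy":0,"wz":0,"tx":0,"ty":30,"tz":0,"gripper":0.4},{"wx":0,"wy":0,"wz":0,"tx":0,"ty":55,"tz":0,"gripper":0.4},{"wx":0,"wy":0,"wz":0,"tx":0,"ty":55,"tz":0,"gripper":0.4},{"wx":0,"wy":0,"wz":0,"tx":0,"ty":55,"tz":0,"gripper":0.4}]'
python3 - <<'E'
from h import *
print(np.round(get_obs()['qpos'],1))
look('knob_right',(.492,-.109));look('knob_left',(.489,.147),'side');look('knob_left',(.489,.147),'scene')
knob([.492,-.109,.151],0,15)
E
```

```text
time_s: 20.37
tool_pos: [0.4976, 0.1478, 0.1362]
tool_rot: [-179.8, -24.9, -4.1]
force: [1.1, -4.1, -0.1]
grip_width: 0.0196
grasp_force: 25.0
time_s: 20.78
tool_pos: [0.4772, 0.1498, 0.1922]
tool_rot: [-179.8, -14.3, -3.8]
force: [2.6, 0.3, 0.2]
grip_width: 0.0446
grasp_force: 0.0
time_s: 21.2
tool_pos: [0.4582, -0.0502, 0.192]
tool_rot: [-179.7, -15.0, -3.9]
force: [1.6, 0.2, -0.3]
grip_width: 0.0607
grasp_force: 0.0
time_s: 21.53
tool_pos: [0.4546, -0.1046, 0.1914]
tool_rot: [-179.6, -14.9, -4.2]
force: [0.8, 0.6, -0.2]
grip_width: 0.061
grasp_force: 0.0
[ 15.8 -14.3  -3.7 121.9  -3.9  57.7 -80.4]
wrist head 801 [ 0.484  -0.1174  0.1426] [ 0.5033 -0.0979  0.1614] mid [ 0.4937 -0.1077  0.152 ]
wrist knob_right [([0.493, -0.106, 0.147], 0.91)]
side head 47 [0.4781 0.1386 0.1409] [0.4959 0.1578 0.1649] mid [0.487  0.1482 0.1529]
side knob_left [([0.489, 0.148, 0.146], 0.57)]
scene head 56 [0.4795 0.1431 0.1408] [0.4981 0.1608 0.1642] mid [0.4888 0.152  0.1525]
scene knob_left [([0.49, 0.146, 0.148], 0.82)]
t [25.9  3.9 67.3] w [-0.3  0.1  0.1] rows>= 1.7
```

```bash
python3 -m creep '[{"wx":0,"wy":0,"wz":0,"tx":27,"ty":3,"tz":10,"gripper":0.4},{"wx":0,"wy":0,"wz":0,"tx":27,"ty":3,"tz":30,"gripper":0.4},{"wx":0,"wy":0,"wz":0,"tx":27,"ty":3,"tz":55,"gripper":0.4},{"wx":0,"wy":0,"wz":0,"tx":27,"ty":3,"tz":66,"gripper":0.4},{"wx":0,"wy":0,"wz":0,"tx":27,"ty":3,"tz":66,"gripper":0.4}]'
python3 -m creep '[{"wx":0,"wy":0,"wz":0,"tx":0,"ty":0,"tz":0,"gripper":-0.7},{"wx":0,"wy":0,"wz":0,"tx":0,"ty":0,"tz":0,"gripper":-0.7},{"wx":0,"wy":0,"wz":0,"tx":0,"ty":0,"tz":0,"gripper":-0.7},{"wx":0,"wy":0,"wz":0,"tx":0,"ty":0,"tz":0,"gripper":-0.7},{"wx":0,"wy":0,"wz":0,"tx":0,"ty":0,"tz":0,"gripper":-0.7}]' 25
python3 -m creep '[{"wx":0,"wy":0,"wz":0,"tx":0,"ty":0,"tz":0,"gripper":-0.7},{"wx":0,"wy":0,"wz":0,"tx":0,"ty":0,"tz":0,"gripper":-0.7},{"wx":0,"wy":0,"wz":0,"tx":0,"ty":0,"tz":0,"gripper":-0.7}]'
python3 -c "
from h import *
knob([.4935,-.108,.151],0,15);print(np.round(get_obs()['qpos'],1))"
```

```text
time_s: 22.25
tool_pos: [0.4955, -0.1087, 0.1312]
tool_rot: [-179.7, -14.6, -3.9]
force: [-0.6, -0.2, 0.1]
grip_width: 0.0609
grasp_force: 0.0
time_s: 22.67
tool_pos: [0.4977, -0.1101, 0.1354]
tool_rot: [-179.7, -15.0, -4.0]
force: [0.1, -0.0, -0.2]
grip_width: 0.0356
grasp_force: 0.0
time_s: 22.92
tool_pos: [0.4977, -0.1088, 0.1348]
tool_rot: [-179.6, -15.0, -4.0]
force: [0.1, 4.8, 2.0]
grip_width: 0.0196
grasp_force: 25.0
t [ 0.1 -0.5  2. ] w [-0.4  0.   0. ] rows>= 0.1
[ 15.3  -5.6  -4.2 121.4  -3.4  49.3 -81. ]
```

```bash
python3 -m creep '[{"wx":0,"wy":0,"wz":0,"tx":-5,"ty":0,"tz":-1.3,"gripper":-0.7},{"wx":0,"wy":0,"wz":0,"tx":-9,"ty":0,"tz":-2.5,"gripper":-0.7},{"wx":0,"wy":0,"wz":0,"tx":-14,"ty":0,"tz":-3.8,"gripper":-0.7},{"wx":0,"wy":0,"wz":0,"tx":-19,"ty":0,"tz":-5,"gripper":-0.7},{"wx":0,"wy":0,"wz":0,"tx":-23,"ty":0,"tz":-6.2,"gripper":-0.7}]'
python3 -m creep '[{"wx":0,"wy":0,"wz":0,"tx":-4,"ty":0,"tz":-1,"gripper":-0.7},{"wx":0,"wy":0,"wz":0,"tx":-8,"ty":0,"tz":-2,"gripper":-0.7},{"wx":0,"wy":0,"wz":0,"tx":-12,"ty":0,"tz":-3.2,"gripper":-0.7},{"wx":0,"wy":0,"wz":0,"tx":-14,"ty":0,"tz":-3.8,"gripper":-0.7},{"wx":0,"wy":0,"wz":0,"tx":-14,"ty":0,"tz":-3.8,"gripper":-0.7}]'
python3 - <<'E'
from h import *
print(np.round(get_obs()['qpos'],1),get_obs()['force'])
for c in ['scene','side']:
  look('knob_right',(.454,-.106),c);look('knob_left',(.485,.147),c)
E
```

```text
time_s: 23.33
tool_pos: [0.4734, -0.1086, 0.1349]
tool_rot: [-179.7, -15.0, -4.0]
force: [3.8, -0.2, -0.3]
grip_width: 0.0194
grasp_force: 25.0
time_s: 23.75
tool_pos: [0.4616, -0.1076, 0.1354]
tool_rot: [-179.8, -15.3, -4.0]
force: [13.7, -0.8, -9.0]
grip_width: 0.0196
grasp_force: 25.0
[ 15.8 -10.6  -3.7 125.7  -4.   49.7 -79.8] [13.71002032 -0.78291423 -9.02807004]
scene knob_right [([0.455, -0.112, 0.145], 0.79)]
scene head 57 [0.4742 0.1408 0.1412] [0.4934 0.1604 0.1648] mid [0.4838 0.1506 0.153 ]
scene knob_left [([0.484, 0.146, 0.151], 0.8)]
side head 18 [ 0.4506 -0.1256  0.1426] [ 0.4704 -0.0897  0.1638] mid [ 0.4605 -0.1076  0.1532]
side knob_right [([0.454, -0.107, 0.143], 0.79)]
side head 52 [0.4726 0.1368 0.1402] [0.4907 0.1586 0.1645] mid [0.4816 0.1477 0.1523]
side knob_left [([0.481, 0.144, 0.148], 0.86)]
```

Right end met the wall (13.7 N). Now the left.

```bash
python3 -m creep '[{"wx":0,"wy":0,"wz":0,"tx":2,"ty":0,"tz":0.5,"gripper":0.4},{"wx":0,"wy":0,"wz":0,"tx":2,"ty":0,"tz":0.5,"gripper":0.4},{"wx":0,"wy":0,"wz":0,"tx":2,"ty":0,"tz":-3,"gripper":0.4},{"wx":0,"wy":-2,"wz":0,"tx":3,"ty":0,"tz":-28,"gripper":0.4},{"wx":0,"wy":-5,"wz":0,"tx":8,"ty":0,"tz":-60,"gripper":0.4}]'
python3 -m creep '[{"wx":0,"wy":0,"wz":0,"tx":3,"ty":-40,"tz":0,"gripper":0.4},{"wx":0,"wy":0,"wz":0,"tx":6,"ty":-80,"tz":0,"gripper":0.4},{"wx":0,"wy":0,"wz":0,"tx":10,"ty":-120,"tz":0,"gripper":0.4},{"wx":0,"wy":0,"wz":0,"tx":14,"ty":-160,"tz":0,"gripper":0.4},{"wx":0,"wy":0,"wz":0,"tx":18,"ty":-200,"tz":0,"gripper":0.4}]'
python3 -m creep '[{"wx":0,"wy":0,"wz":0,"tx":0,"ty":-30,"tz":0,"gripper":0.4},{"wx":0,"wy":0,"wz":0,"tx":0,"ty":-54,"tz":0,"gripper":0.4},{"wx":0,"wy":0,"wz":0,"tx":0,"ty":-54,"tz":0,"gripper":0.4},{"wx":0,"wy":0,"wz":0,"tx":0,"ty":-54,"tz":0,"gripper":0.4}]'
python3 - <<'E'
from h import *
print(np.round(get_obs()['qpos'],1))
look('knob_left',(.482,.146));look('knob_right',(.456,-.107),'side');look('knob_right',(.456,-.107),'scene')
knob([.482,.146,.151],0,12)
E
```

```text
time_s: 24.57
tool_pos: [0.4462, -0.1067, 0.1917]
tool_rot: [-179.7, -9.3, -4.0]
force: [-0.1, -0.9, 0.1]
grip_width: 0.0449
grasp_force: 0.0
time_s: 24.98
tool_pos: [0.4817, 0.0924, 0.1986]
tool_rot: [-179.8, -9.9, -4.0]
force: [0.7, 0.3, -0.1]
grip_width: 0.0606
grasp_force: 0.0
time_s: 25.32
tool_pos: [0.4854, 0.1458, 0.1985]
tool_rot: [-179.8, -9.8, -3.8]
force: [-0.2, -1.0, 0.3]
grip_width: 0.0613
grasp_force: 0.0
[   3.9   -4.7  -25.1  111.8    2.2   63.5 -116. ]
wrist head 810 [0.4755 0.1377 0.14  ] [0.4943 0.1574 0.1608] mid [0.4849 0.1475 0.1504]
wrist knob_left [([0.485, 0.145, 0.149], 0.94)]
side head 48 [ 0.4461 -0.1162  0.1479] [ 0.4653 -0.0979  0.1646] mid [ 0.4557 -0.107   0.1562]
side knob_right [([0.455, -0.105, 0.145], 0.84)]
scene head 57 [ 0.449  -0.1125  0.1401] [ 0.4682 -0.094   0.1639] mid [ 0.4586 -0.1033  0.152 ]
scene knob_right [([0.45, -0.109, 0.146], 0.76)]
t [-12.1  -1.7  65. ] w [-0.2  2.1 -0.1] rows>= 1.6
```

```bash
python3 -m creep '[{"wx":0,"wy":0,"wz":0,"tx":-9,"ty":-2,"tz":15,"gripper":0.4},{"wx":0,"wy":0,"wz":0,"tx":-9,"ty":-2,"tz":35,"gripper":0.4},{"wx":0,"wy":0,"wz":0,"tx":-9,"ty":-2,"tz":55,"gripper":0.4},{"wx":0,"wy":0,"wz":0,"tx":-9,"ty":-2,"tz":64,"gripper":0.4},{"wx":0,"wy":0,"wz":0,"tx":-9,"ty":-2,"tz":64,"gripper":0.4}]'
python3 -m creep '[{"wx":0,"wy":0,"wz":0,"tx":0,"ty":0,"tz":0,"gripper":-0.7},{"wx":0,"wy":0,"wz":0,"tx":0,"ty":0,"tz":0,"gripper":-0.7},{"wx":0,"wy":0,"wz":0,"tx":0,"ty":0,"tz":0,"gripper":-0.7},{"wx":0,"wy":0,"wz":0,"tx":0,"ty":0,"tz":0,"gripper":-0.7},{"wx":0,"wy":0,"wz":0,"tx":0,"ty":0,"tz":0,"gripper":-0.7}]' 25
python3 -m creep '[{"wx":0,"wy":0,"wz":0,"tx":0,"ty":0,"tz":0,"gripper":-0.7},{"wx":0,"wy":0,"wz":0,"tx":0,"ty":0,"tz":0,"gripper":-0.7},{"wx":0,"wy":0,"wz":0,"tx":0,"ty":0,"tz":0,"gripper":-0.7}]'
python3 -m creep '[{"wx":0,"wy":0,"wz":0,"tx":-3,"ty":0,"tz":-0.5,"gripper":-0.7},{"wx":0,"wy":0,"wz":0,"tx":-6,"ty":0,"tz":-1,"gripper":-0.7},{"wx":0,"wy":0,"wz":0,"tx":-9,"ty":0,"tz":-1.5,"gripper":-0.7},{"wx":0,"wy":0,"wz":0,"tx":-9,"ty":0,"tz":-1.5,"gripper":-0.7}]'
```

```text
time_s: 26.03
tool_pos: [0.4874, 0.146, 0.132]
tool_rot: [-179.8, -9.7, -4.0]
force: [-0.7, 1.1, 0.6]
grip_width: 0.0608
grasp_force: 0.0
time_s: 26.45
tool_pos: [0.4892, 0.1475, 0.1352]
tool_rot: [-179.7, -10.0, -4.0]
force: [0.2, -0.2, 0.5]
grip_width: 0.0353
grasp_force: 0.0
time_s: 26.7
tool_pos: [0.4889, 0.147, 0.1346]
tool_rot: [-179.7, -9.9, -4.0]
force: [-0.7, -1.3, 1.2]
grip_width: 0.0191
grasp_force: 25.0
time_s: 27.03
tool_pos: [0.4796, 0.1478, 0.1345]
tool_rot: [-179.7, -10.0, -4.0]
force: [2.3, -0.8, 0.3]
grip_width: 0.019
grasp_force: 25.0
```

Pull on in small steps until the wall is felt.

```bash
python3 -m creep '[{"wx":0,"wy":0,"wz":0,"tx":-2,"ty":0,"tz":-0.3,"gripper":-0.7},{"wx":0,"wy":0,"wz":0,"tx":-4,"ty":0,"tz":-0.7,"gripper":-0.7},{"wx":0,"wy":0,"wz":0,"tx":-4,"ty":0,"tz":-0.7,"gripper":-0.7}]'
python3 -m creep '[{"wx":0,"wy":0,"wz":0,"tx":-2,"ty":0,"tz":-0.3,"gripper":-0.7},{"wx":0,"wy":0,"wz":0,"tx":-3,"ty":0,"tz":-0.5,"gripper":-0.7},{"wx":0,"wy":0,"wz":0,"tx":-3,"ty":0,"tz":-0.5,"gripper":-0.7}]'
python3 - <<'E'
from h import *
for c in ['scene','side']:
  look('knob_right',(.454,-.106),c);look('knob_left',(.472,.147),c)
E
```

```text
time_s: 27.28
tool_pos: [0.4757, 0.1483, 0.1345]
tool_rot: [-179.7, -10.0, -4.0]
force: [1.5, -2.1, 1.8]
grip_width: 0.0189
grasp_force: 25.0
time_s: 27.53
tool_pos: [0.473, 0.1485, 0.1345]
tool_rot: [-179.7, -10.0, -4.0]
force: [3.6, -0.5, 1.1]
grip_width: 0.0193
grasp_force: 25.0
scene head 54 [ 0.448  -0.1121  0.141 ] [ 0.4672 -0.0928  0.1643] mid [ 0.4576 -0.1025  0.1526]
scene knob_right [([0.453, -0.11, 0.145], 0.6)]
scene knob_left [([0.468, 0.148, 0.149], 0.97)]
side head 49 [ 0.4457 -0.1158  0.1425] [ 0.4644 -0.0959  0.1645] mid [ 0.455  -0.1058  0.1535]
side knob_right [([0.455, -0.107, 0.143], 0.82)]
side knob_left [([0.469, 0.149, 0.148], 0.84)]
```

```bash
python3 -m creep '[{"wx":0,"wy":0,"wz":0,"tx":-2,"ty":0,"tz":-0.3,"gripper":-0.7},{"wx":0,"wy":0,"wz":0,"tx":-3,"ty":0,"tz":-0.5,"gripper":-0.7},{"wx":0,"wy":0,"wz":0,"tx":-3,"ty":0,"tz":-0.5,"gripper":-0.7}]'
python3 -m creep '[{"wx":0,"wy":0,"wz":0,"tx":-2,"ty":0,"tz":-0.3,"gripper":-0.7},{"wx":0,"wy":0,"wz":0,"tx":-3,"ty":0,"tz":-0.5,"gripper":-0.7},{"wx":0,"wy":0,"wz":0,"tx":-3,"ty":0,"tz":-0.5,"gripper":-0.7}]'
```

```text
time_s: 28.18
tool_pos: [0.4724, 0.1485, 0.135]
tool_rot: [-179.6, -10.3, -4.0]
force: [11.9, -2.1, -4.6]
grip_width: 0.0195
grasp_force: 25.0
time_s: 28.43
tool_pos: [0.4722, 0.1485, 0.1352]
tool_rot: [-179.5, -10.6, -4.0]
force: [23.8, -0.2, -13.8]
grip_width: 0.0193
grasp_force: 25.0
```

Left is at the wall. The right end is about 5 mm short, so I'm going back to it.

```bash
python3 -m creep '[{"wx":0,"wy":0,"wz":0,"tx":6,"ty":0,"tz":1,"gripper":-0.7},{"wx":0,"wy":0,"wz":0,"tx":6,"ty":0,"tz":1,"gripper":0.4},{"wx":0,"wy":0,"wz":0,"tx":6,"ty":0,"tz":1,"gripper":0.4},{"wx":0,"wy":0,"wz":0,"tx":6,"ty":0,"tz":0,"gripper":0.4},{"wx":0,"wy":0,"wz":0,"tx":6,"ty":0,"tz":-25,"gripper":0.4}]'
python3 -m creep '[{"wx":0,"wy":0,"wz":0,"tx":0,"ty":0,"tz":-35,"gripper":0.4},{"wx":0,"wy":0,"wz":0,"tx":0,"ty":40,"tz":-35,"gripper":0.4},{"wx":0,"wy":0,"wz":0,"tx":0,"ty":80,"tz":-35,"gripper":0.4},{"wx":0,"wy":0,"wz":0,"tx":0,"ty":120,"tz":-35,"gripper":0.4},{"wx":0,"wy":0,"wz":0,"tx":0,"ty":160,"tz":-35,"gripper":0.4}]'
python3 -m creep '[{"wx":0,"wy":0,"wz":0,"tx":0,"ty":40,"tz":0,"gripper":0.4},{"wx":0,"wy":0,"wz":0,"tx":0,"ty":80,"tz":0,"gripper":0.4},{"wx":0,"wy":0,"wz":0,"tx":0,"ty":95,"tz":0,"gripper":0.4},{"wx":0,"wy":0,"wz":0,"tx":0,"ty":95,"tz":0,"gripper":0.4},{"wx":0,"wy":0,"wz":0,"tx":0,"ty":95,"tz":0,"gripper":0.4}]'
python3 - <<'E'
from h import *
print(np.round(get_obs()['qpos'],1))
look('knob_right',(.4555,-.107));look('knob_left',(.468,.147),'side');look('knob_left',(.468,.147),'scene')
knob([.4555,-.107,.151],0,10)
E
```

```text
time_s: 28.85
tool_pos: [0.4638, 0.1475, 0.1548]
tool_rot: [-179.9, -9.3, -3.9]
force: [-0.8, -0.4, -0.5]
grip_width: 0.0385
grasp_force: 0.0
time_s: 29.27
tool_pos: [0.4497, -0.0118, 0.1931]
tool_rot: [-179.7, -9.8, -3.9]
force: [1.6, -0.0, -0.7]
grip_width: 0.0599
grasp_force: 0.0
time_s: 29.68
tool_pos: [0.4438, -0.1052, 0.1924]
tool_rot: [-179.6, -9.8, -4.1]
force: [-0.6, 0.8, -0.3]
grip_width: 0.061
grasp_force: 0.0
[ 15.2 -11.8  -3.4 119.   -2.7  63.1 -81.3]
wrist head 828 [ 0.4484 -0.1165  0.1408] [ 0.4676 -0.0972  0.1612] mid [ 0.458  -0.1068  0.151 ]
wrist knob_right [([0.456, -0.11, 0.145], 0.97)]
side head 50 [0.457  0.1397 0.1406] [0.4738 0.1595 0.164 ] mid [0.4654 0.1496 0.1523]
side knob_left [([0.469, 0.149, 0.146], 0.61)]
scene head 55 [0.4594 0.1425 0.1409] [0.4771 0.1614 0.1637] mid [0.4683 0.152  0.1523]
scene knob_left [([0.467, 0.149, 0.149], 0.59)]
t [ 3.6  2.4 61.9] w [-0.3  0.1  0.2] rows>= 1.5
```

```bash
python3 -m creep '[{"wx":0,"wy":0,"wz":0,"tx":5,"ty":2,"tz":15,"gripper":0.4},{"wx":0,"wy":0,"wz":0,"tx":5,"ty":2,"tz":35,"gripper":0.4},{"wx":0,"wy":0,"wz":0,"tx":5,"ty":2,"tz":55,"gripper":0.4},{"wx":0,"wy":0,"wz":0,"tx":5,"ty":2,"tz":60,"gripper":-0.7},{"wx":0,"wy":0,"wz":0,"tx":5,"ty":2,"tz":60,"gripper":-0.7}]' 25
python3 -m creep '[{"wx":0,"wy":0,"wz":0,"tx":0,"ty":0,"tz":0,"gripper":-0.7},{"wx":0,"wy":0,"wz":0,"tx":0,"ty":0,"tz":0,"gripper":-0.7},{"wx":0,"wy":0,"wz":0,"tx":0,"ty":0,"tz":0,"gripper":-0.7},{"wx":0,"wy":0,"wz":0,"tx":0,"ty":0,"tz":0,"gripper":-0.7},{"wx":0,"wy":0,"wz":0,"tx":0,"ty":0,"tz":0,"gripper":-0.7}]'
python3 -m creep '[{"wx":0,"wy":0,"wz":0,"tx":-2,"ty":0,"tz":-0.3,"gripper":-0.7},{"wx":0,"wy":0,"wz":0,"tx":-4,"ty":0,"tz":-0.7,"gripper":-0.7},{"wx":0,"wy":0,"wz":0,"tx":-4,"ty":0,"tz":-0.7,"gripper":-0.7}]'
python3 -m creep '[{"wx":0,"wy":0,"wz":0,"tx":-2,"ty":0,"tz":-0.3,"gripper":-0.7},{"wx":0,"wy":0,"wz":0,"tx":-4,"ty":0,"tz":-0.7,"gripper":-0.7},{"wx":0,"wy":0,"wz":0,"tx":-4,"ty":0,"tz":-0.7,"gripper":-0.7}]'
```

```text
time_s: 30.4
tool_pos: [0.4586, -0.1074, 0.1332]
tool_rot: [-179.7, -9.7, -3.9]
force: [0.5, -0.3, 0.4]
grip_width: 0.0538
grasp_force: 0.0
time_s: 30.82
tool_pos: [0.4601, -0.1084, 0.1356]
tool_rot: [-179.7, -10.0, -4.0]
force: [0.2, -0.6, 1.1]
grip_width: 0.0221
grasp_force: 1.3
time_s: 31.07
tool_pos: [0.4593, -0.1075, 0.1361]
tool_rot: [-179.7, -10.4, -3.9]
force: [12.2, 1.4, -6.1]
grip_width: 0.0188
grasp_force: 25.0
time_s: 31.32
tool_pos: [0.4586, -0.1075, 0.1365]
tool_rot: [-179.7, -10.8, -3.9]
force: [24.5, -0.5, -19.2]
grip_width: 0.019
grasp_force: 25.0
```

```bash
python3 -m creep '[{"wx":0,"wy":0,"wz":0,"tx":7,"ty":0,"tz":1,"gripper":-0.7},{"wx":0,"wy":0,"wz":0,"tx":7,"ty":0,"tz":1,"gripper":0.4},{"wx":0,"wy":0,"wz":0,"tx":7,"ty":0,"tz":1,"gripper":0.4},{"wx":0,"wy":0,"wz":0,"tx":7,"ty":0,"tz":0,"gripper":0.4},{"wx":0,"wy":0,"wz":0,"tx":7,"ty":0,"tz":-25,"gripper":0.4}]'
python3 -m creep '[{"wx":0,"wy":-2,"wz":0,"tx":0,"ty":-20,"tz":-40,"gripper":0.4},{"wx":0,"wy":-5,"wz":0,"tx":-5,"ty":-50,"tz":-80,"gripper":0.4},{"wx":0,"wy":-10,"wz":0,"tx":-10,"ty":-80,"tz":-110,"gripper":0.4},{"wx":0,"wy":-10,"wz":0,"tx":-20,"ty":-120,"tz":-130,"gripper":0.4},{"wx":0,"wy":-10,"wz":0,"tx":-20,"ty":-120,"tz":-130,"gripper":0.4}]'
python3 -m creep '[{"wx":0,"wy":0,"wz":0,"tx":0,"ty":0,"tz":0,"gripper":0.4},{"wx":0,"wy":0,"wz":0,"tx":0,"ty":0,"tz":0,"gripper":0.4}]'
python3 - <<'E'
from h import *
p,W=cloud('wrist');cv2.imwrite('pics/w6.png',p[:,:,::-1])
look('knob_right',(.456,-.107));look('knob_left',(.468,.147))
P,W=cloud('wrist')
# front wall outer edge: smallest x with z~0.124, per y
m=(abs(W[...,2]-.122)<.006)
for y in np.arange(-.16,.21,.03):
    s=W[m&(abs(W[...,1]-y)<.003)][:,0]
    f=W[(abs(W[...,2]-.113)<.004)&(abs(W[...,1]-y)<.003)&(W[...,0]>.39)&(W[...,0]<.47)][:,0]
    print(round(y,2),len(s),np.sort(s)[:1].round(4),len(f),np.sort(f)[[2,-3]].round(4) if len(f)>6 else '')
E
```

```text
time_s: 31.73
tool_pos: [0.4509, -0.1076, 0.1565]
tool_rot: [-179.7, -9.4, -4.0]
force: [-0.6, 0.5, -0.1]
grip_width: 0.0384
grasp_force: 0.0
time_s: 32.15
tool_pos: [0.4213, 0.0187, 0.2893]
tool_rot: [-179.6, -0.1, -3.6]
force: [0.5, 1.1, 0.7]
grip_width: 0.0599
grasp_force: 0.0
time_s: 32.32
tool_pos: [0.4204, 0.0139, 0.2861]
tool_rot: [-179.8, 0.0, -3.9]
force: [-0.9, -1.6, -0.7]
grip_width: 0.0607
grasp_force: 0.0
wrist head 584 [ 0.448  -0.1164  0.14  ] [ 0.4674 -0.0967  0.1619] mid [ 0.4577 -0.1066  0.151 ]
wrist knob_right [([0.457, -0.11, 0.146], 0.94)]
wrist head 592 [0.4593 0.1381 0.1406] [0.4785 0.1581 0.1607] mid [0.4689 0.1481 0.1506]
wrist knob_left [([0.47, 0.147, 0.15], 0.79)]
-0.16 1251 [0.398] 0 
-0.13 1399 [0.3991] 0 
-0.1 353 [0.4001] 128 [0.4178 0.4376]
-0.07 361 [0.4014] 123 [0.4191 0.4386]
-0.04 358 [0.4023] 129 [0.4204 0.4407]
-0.01 354 [0.4044] 127 [0.4217 0.4418]
0.02 354 [0.4052] 122 [0.4229 0.443 ]
0.05 356 [0.4064] 125 [0.4243 0.4442]
0.08 353 [0.4076] 126 [0.4255 0.4452]
0.11 359 [0.4088] 122 [0.4268 0.4464]
0.14 372 [0.4101] 127 [0.4278 0.4485]
0.17 1156 [0.4118] 0 
0.2 1290 [0.4127] 0
```

View pics/w6.png

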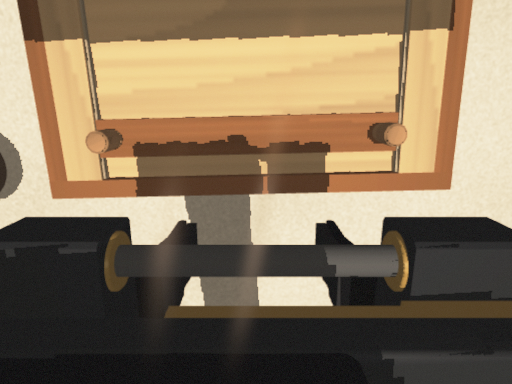

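The final view shows both knobs (97,142) and (396,134) 58–59 mm behind the wall's outer face, which is 58 mm when shut. The lid is square and against the wall, and the gripper is clear.

```bash
python3 -c "
from cell import env
print(env.sign_off())"
```

```text
the job is handed in; nothing more can be done
None
```

The tumbler stands upright on the bare tile and the lid is shut, with both knobs measured within about 1 mm of their shut positions; the job was handed in with about 32 s used, and no verdict came back.

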